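# Tip the laser meter out of its foam inlay and lay it display-up

## Task

Take the laser distance meter, which is stored face down, out of the tight pocket in the foam inlay: press its base end down into the hollow by the thumb well so that the lens end comes up, then lift it out by that end. Turn it over and lay it flat on the blue job folder with the display upward, ready for use. Handle it gently: do not force it against foam or folder, drop it or let it topple over, and leave the marker, the pencil and the tape measure where they are.

Things in the scene. Friction and masses are not known exactly. Their poses are not given: they have to be found in the camera images.
- laser_meter: Laser distance meter, dark grey with orange rubber ends: a block 106 x 46 x 26 mm, about 0.14 kg. Origin at its centre; x runs along it to the lens end, y across it, z out of its back (battery door). Display and keys are on the -z face. It starts display down (z up), its back 1 mm under the foam's top. Grip it by its flat flanks (+y, -y), 46 mm apart.
- meter_lens_end (a point): Centre of the meter's lens end face (+53 mm along its x). When the meter is tipped, the back edge of this end stands about 19 mm above the foam and its flanks are free to be gripped there.
- meter_base_end (a point): Centre of the meter's base end face (-53 mm along its x), flat and square: the meter stands safely on it. In the foam this end lies over the hollow, next to the thumb well; this is the end to press.
- foam_tray: Charcoal foam inlay with blue pocket floors in a grey tray, 204 x 148 mm, fixed, its flat top 57 mm above the bench. Origin: centre of its underside, z up. The meter lies along its x, lens end to -x, in a pocket from x -69 to +47 and y -47.5 to +1.5 mm (1.5 mm play at the flanks and lens end, 8.5 mm at the base end), with a half-round thumb well of radius 17 mm at the +x end.
- pocket_ridge (a point): Middle of the blunt ridge across the pocket's floor, 27 mm under the foam's top. Floor level towards the lens end, falling at 24 degrees (a firm stop) towards the base end; the meter's centre starts 2.5 mm on the level side. Pressed lightly on its back 20 to 45 mm beyond the ridge, the meter rocks over it and stays tipped by itself, 24 degrees from level, lens end up.
- job_folder: Blue plastic job folder with papers, fixed, 304 x 226 mm; origin: centre of its underside, x along its length. Its flat top, 12 mm above the bench, spans x -125 to +145 and y -100 to +96 mm; the meter must end wholly on it and may be stood on it. Keep the wrist off the fixed mitre saw at the back right: its frame, 0.33 m high, runs from about (0.86, -0.24) to (0.58, -0.65) m.
- marker: Black and white marker pen, 17 x 121 x 17 mm, loose in its foam slot at y = +25 mm of the tray, just below the foam's top; leave alone.
- carpenter_pencil: Red carpenter's pencil, 12 x 160 x 11 mm, loose in its foam slot at y = +49 mm of the tray, just below the foam's top; leave alone.
- tape_measure: Red and black tape measure, 74 x 88 x 40 mm, loose on the bench at the far left of the work; leave alone.

How it is judged:
On the way:
1. the meter is tipped in its pocket: one end out above the foam, the other still down in the pocket, tilted at least 17 degrees (angle between laser_meter's own z axis and vertical between 0.3 and 1.2 rad and horizontal distance between laser_meter and pocket_ridge below 0.03 m and ((z of meter_lens_end in the frame of foam_tray above 0.057 m and z of meter_base_end in the frame of foam_tray below 0.05 m) or (z of meter_base_end in the frame of foam_tray above 0.057 m and z of meter_lens_end in the frame of foam_tray below 0.05 m))), for 0.2 s.
At the end, for the whole second after the job is handed in: The meter lies at rest on the job folder, back down and display up (within 6 degrees of level, its centre 20 to 30 mm above the bench), its centre between -125 and +135 mm in the folder's x and between -90 and +88 mm in its y (angle between laser_meter's own z axis and vertical above 3.04 rad and x of laser_meter in the frame of job_folder between -0.125 and 0.135 m and y of laser_meter in the frame of job_folder between -0.09 and 0.088 m and z of laser_meter in the frame of job_folder between 0.02 and 0.03 m and linear speed of laser_meter below 0.02 m/s); the robot touches nothing.
It fails at once if the meter is dropped or topples: it moves faster than 0.45 m/s with no finger on it (linear speed of laser_meter above 0.45 m/s and contact force between laser_meter and the fingers below 0.02 N).
It fails at once if the meter is forced against the foam or the folder with more than 40 N (contact force between laser_meter and foam_tray above 40 N or contact force between laser_meter and job_folder above 40 N).
It fails at once if the marker, the pencil or the tape measure is moved more than 3 cm (distance of any of marker, carpenter_pencil, tape_measure from where it was at the start of the episode above 0.03 m).
It also fails if it takes over 72 s, if anything falls off the work surface, if the arm or the gripper's body presses on something with over 40 N, if the wrist force passes 120 N, or if a joint passes its speed limit or range.

## Robot

A 6-joint arm with a two-finger parallel gripper is mounted at the origin on a cart in front of the work surface, level with it; the furniture and walls round the work are solid. World frame = base frame: x ahead of the robot, y to its left, z up, the work surface at z = 0. Lengths are in m, angles in rad, forces in N, time in s.
With the tool pointing down it reaches from about 0.2 to 0.875 m from the base axis. Payload 3.4 kg.
Tool frame: the origin (TCP) lies between the finger pads; the fingertips stand 25 mm ahead of it and the grasp point (between the pads) lies 6 mm ahead of it (r.nose_length is the z of the fingertips in the tool frame, in m); z points along the fingers, y is the line along which they close (so a half turn about z gives the same grasp; the last joint's range is limited). The gripper opens to 94 mm and grips with 3 to 60 N. Pads are 16 mm wide; open, the fingers measure 119 mm over their backs; the gripper's body (75 mm by 177 mm) begins 78 mm behind the grasp point.
Start: joints at [1.145, 0.276, 1.505, -0, 1.361, -0.121], TCP at [0.173, 0.549, 0.23] pointing down, gripper open.
Joint ranges: [-2.89, 2.89], [-0.75, 2.08], [0.22, 2.7], [-1.18, 4.32], [0.11, 2.71], [-2.7, 2.7]. Speed limits (rad/s): [2.57, 2.57, 3.14, 3.14, 3.14, 3.14].

## Interface

Orientations are given as a unit quaternion [w, x, y, z].
In Python, from plant import r, gripper_to, inverse_kinematics, vision, models, telemetry gives the robot as it stands. Calls block until the motion is done:
- r.move_to(position, orientation): joint-space move of the TCP to a pose.
- r.move_l(position, rot=None, vel=0.15, guard=None): straight line of the TCP; rot=None keeps the orientation; vel is the mean speed in m/s. With guard (N) it stops when the force on the tool has changed by that much, and returns True; else False.
- r.movej(angles): joint-space move.
- gripper_to(opening, f_grip=None): finger opening in m; f_grip is the grip in N (None keeps the last); returns when the fingers have stopped.
- r.hold(seconds).
- inverse_kinematics(position, orientation): joint angles nearest the present ones, or None.
- vision.snapshot(name): name is "scene" or "top" or "wrist"; returns the picture (480x640x3 uint8, red, green, blue); there is no depth.
- vision.get_calibration(name): a dict with "fx", "fy", "cx", "cy" (pixels), "position" and "orientation" of the camera in the world. Camera axes: x right, y down, z forward; pixel columns grow to the right and rows downward; lengths in m; the calibration is good to about 2 mm. The wrist camera is an equidistant fisheye: a pixel r from the principal point sees the ray r / f radians off the axis. A picture is of the moment at which its call begins: read the wrist's pose just before it. get_calibration takes no time and is no camera call; for the wrist camera it gives the pose at the moment of the call.
A pose or a line that the arm cannot do raises r.PlanningError and nothing moves.
- r.sign_off(): hands the job in; it is judged then, once.
Trained networks look in the newest picture that a camera, given by its name, has taken for a name from the list of things; names that differ only in an ending like _2 or _b are one class to them, and where a whole thing is asked for, a point or a joint stands for the part that bears it (a point fixed in the world has none). Each returns a list of dicts, best first, with "score" (0 to 1); they miss things now and then, are a little off and sometimes report something else, mostly with a low value. They report only what shows in the picture. A call takes as long as a camera call.
- models.boxes_of(thing, camera): "at" ([x, y, z] in m, in world coordinates, good to about 4 mm: the middle of the surface that is visible of it).
- models.regions_of(thing, camera): "pixels" (480x640 bool, what is visible of it).
- models.mark_of(thing, camera): "at" ([x, y, z] in m, in world coordinates, good to about 4 mm: a listed point, or the origin of a listed thing).
Readings, each from a call of its own:
- telemetry.current_t(): time.
- telemetry.current_joints(): joint angles.
- telemetry.current_dq(): joint speeds.
- telemetry.current_joint_efforts(): joint torques, N m.
- telemetry.current_ee_pos(): TCP position.
- telemetry.current_tool_rot(): TCP orientation.
- telemetry.current_wrist_force(): force on the tool from outside, world axes, zero at the start.
- telemetry.current_torque(): the same for the moment, N m.
- telemetry.current_opening(): finger opening in m.
- telemetry.current_finger_force(): force on a finger pad.
Only numpy, scipy, OpenCV 4.12 (cv2) and the standard library are available. Lean on these libraries where they do the work, as an engineer would, in place of code of your own. Each camera call takes 0.05 s, during which the arm holds its last target. There are 200 camera calls.

## Working session

There is one attempt and no reset: what is moved stays moved. The work goes in short steps, each a Python script; the robot and the scene stay as the last script left them, time stands still between calls to the robot, and variables do not carry over. Pictures are saved under pics/ and viewed, at most 10 in all, crops included, and the job is handed in when it is done.

```bash
ls; mkdir -p pics; python3 - <<'E'
from plant import r, gripper_to, inverse_kinematics, vision, models, telemetry
import cv2, numpy as np
ims={}
for c in ["scene","top"]:
    im=vision.snapshot(c); ims[c]=im
    k=vision.get_calibration(c); print(c,{a:np.round(b,3).tolist() for a,b in k.items()})
    for t in ["laser_meter","meter_lens_end","meter_base_end","pocket_ridge","foam_tray","job_folder","marker","carpenter_pencil","tape_measure"]:
        print(t,[(np.round(d["at"],3).tolist(),round(d["score"],2)) for d in models.mark_of(t,c)[:2]])
cv2.imwrite("pics/a.png",np.vstack([ims["top"]])[:,:,::-1])
cv2.imwrite("pics/b.png",ims["scene"][:,:,::-1])
print(telemetry.current_t())
E
```

```text
pics
scene {'fx': 479.759, 'fy': 479.759, 'cx': 319.462, 'cy': 238.446, 'position': [0.046, -0.554, 0.657], 'orientation': [-0.434, 0.848, -0.27, 0.142]}
laser_meter [([0.557, -0.123, 0.043], 0.75)]
meter_lens_end [([0.507, -0.135, 0.038], 0.59)]
meter_base_end [([0.606, -0.119, 0.037], 0.73)]
pocket_ridge [([0.558, -0.126, 0.031], 0.63)]
foam_tray [([0.567, -0.103, 0.006], 0.61)]
job_folder [([0.544, 0.187, -0.005], 0.64), ([0.563, -0.051, 0.042], 0.24)]
marker [([0.564, -0.076, 0.044], 0.59), ([0.543, 0.445, 0.001], 0.25)]
carpenter_pencil [([0.563, -0.053, 0.046], 0.68)]
tape_measure [([0.539, 0.447, 0.001], 0.72), ([0.563, -0.054, 0.045], 0.69)]
top {'fx': 549.696, 'fy': 549.696, 'cx': 319.764, 'cy': 227.107, 'position': [0.361, 0.116, 1.149], 'orientation': [0.058, -0.701, 0.709, -0.056]}
laser_meter [([0.556, -0.129, 0.038], 0.74)]
meter_lens_end [([0.507, -0.134, 0.043], 0.96)]
meter_base_end [([0.611, -0.119, 0.041], 0.78)]
pocket_ridge [([0.56, -0.125, 0.032], 0.77)]
foam_tray [([0.566, -0.101, -0.002], 0.82), ([0.508, -0.135, 0.044], 0.64)]
job_folder [([0.543, 0.181, -0.002], 0.65)]
marker [([0.566, -0.074, 0.038], 0.86)]
carpenter_pencil [([0.563, -0.051, 0.044], 0.62), ([0.557, -0.126, 0.036], 0.23)]
tape_measure [([0.543, 0.442, 0.0], 0.97)]
1.0
```

View pics/a.png

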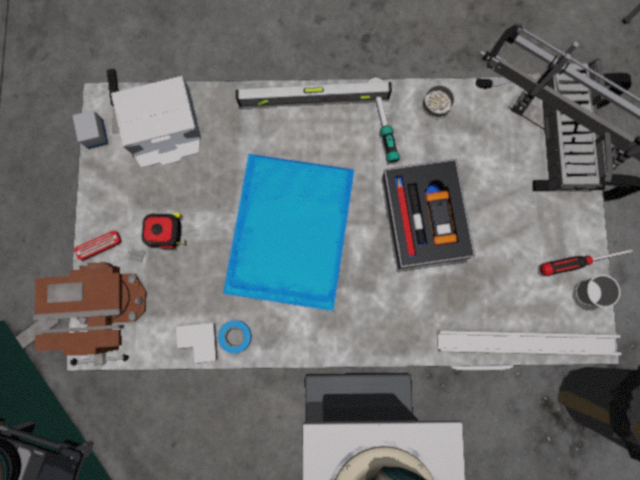

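View pics/b.png

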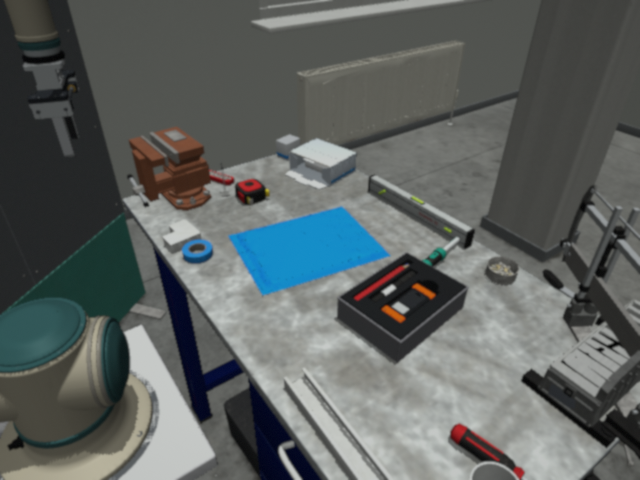

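Top view: the tray sits at about (428,215) px, with the meter at (440,218). The blue thumb well at (433,188) is on the far (+x) side, so the lens end faces the robot. The folder is at (290,230), and the network marks agree with this. Next I'll take two closer wrist views and check which tool pitches are reachable.

```bash
cat > h.py <<'E'
from plant import r, gripper_to, inverse_kinematics, vision, models, telemetry
import cv2, numpy as np
from scipy.spatial.transform import Rotation as R
def ori(psi,a):
    """tool z = a rad from straight down towards heading psi; tool y across the heading"""
    u=np.array([np.cos(psi),np.sin(psi),0]); z=np.sin(a)*u-np.cos(a)*np.array([0,0,1.])
    out=[]
    for s in (1,-1):
        y=s*np.array([-u[1],u[0],0]); M=np.c_[np.cross(y,z),y,z]
        out.append(R.from_matrix(M).as_quat()[[3,0,1,2]])
    return out
def zdir(q): return R.from_quat(np.array(q)[[1,2,3,0]]).as_matrix()[:,2]
def tcp(grasp,q): return np.array(grasp)-0.006*zdir(q)
def see(cams,things,pr=True):
    res={}
    for c in cams:
        for t in things:
            d=models.mark_of(t,c)
            if d:
                res.setdefault(t,[]).append(np.array(d[0]["at"]))
                if pr: print(c,t,np.round(d[0]["at"],4).tolist(),round(d[0]["score"],2))
    return res
E
python3 - <<'E'
from h import *
psi=0.14
for s in (0,1):
  print("tray",s,[(d, None if (j:=inverse_kinematics(tcp([.52,-.13,.2],ori(psi,np.radians(d))[s]),ori(psi,np.radians(d))[s])) is None else np.round(j,2).tolist()) for d in (45,0,-20,-40)])
  for ph in (0.33,):
    print("fold",s,[(d, None if (j:=inverse_kinematics(tcp([.52,.18,.1],ori(ph,np.radians(d))[s]),ori(ph,np.radians(d))[s])) is None else np.round(j,2).tolist()) for d in (75,60,45,30,0,-20,-30,-45)])
q=ori(psi,0)[0] if inverse_kinematics([.5,-.12,.3],ori(psi,0)[0]) is not None else ori(psi,0)[1]
for p in ([.47,-.13,.28],[.55,-.10,.28]):
    r.move_to(p,q); im=vision.snapshot("wrist"); k=vision.get_calibration("wrist"); print(np.round(k["position"],3))
    see(["wrist"],["laser_meter","meter_lens_end","meter_base_end","pocket_ridge","foam_tray","marker"])
    for t in("foam_tray","laser_meter"):
        for d in models.regions_of(t,"wrist")[:1]:
            m=d["pixels"]; v,u=np.nonzero(m); h={"foam_tray":.057,"laser_meter":.056}[t]
            # undistort fisheye (equidistant)
            pts=cv2.fisheye.undistortPoints(np.c_[u,v].astype(float)[:,None],np.array([[k["fx"],0,k["cx"]],[0,k["fy"],k["cy"]],[0,0,1]]),np.zeros(4))[:,0]
            ray=np.c_[pts,np.ones(len(pts))]@R.from_quat(np.array(k["orientation"])[[1,2,3,0]]).as_matrix().T
            P=k["position"]+ray*((h-k["position"][2])/ray[:,2])[:,None]
            c,wh,an=cv2.minAreaRect((P[:,:2]*1000).astype(np.float32)); print(t,np.round(c,1),np.round(wh,1),round(an,2),v.min(),v.max(),u.min(),u.max())
cv2.imwrite("pics/c.png",im[:,:,::-1]); print(telemetry.current_t())
E
```

```text
tray 0 [(45, None), (0, [-0.37, 0.23, 1.63, -0.0, 1.28, -2.09]), (-20, [-0.28, 0.42, 1.4, -0.14, 1.64, -1.98]), (-40, [-0.22, 0.62, 1.2, -0.25, 1.97, -1.95])]
fold 0 [(75, None), (60, [0.03, 0.43, 2.67, 2.83, 1.01, 1.58]), (45, [0.09, 0.19, 2.42, 2.52, 0.29, 2.01]), (30, [0.14, 0.16, 2.19, 0.32, 0.3, -2.04]), (0, [0.21, 0.34, 1.75, -0.0, 1.06, -1.69]), (-20, [0.23, 0.53, 1.48, -0.03, 1.48, -1.66]), (-30, [0.24, 0.63, 1.35, -0.05, 1.68, -1.66]), (-45, [0.25, 0.79, 1.18, -0.06, 1.95, -1.65])]
tray 1 [(45, [-0.8, 0.01, 2.22, 1.08, 0.7, -0.15]), (0, [-0.37, 0.23, 1.63, -0.0, 1.28, 1.06]), (-20, [-0.28, 0.42, 1.4, -0.14, 1.64, 1.17]), (-40, [-0.22, 0.62, 1.2, -0.25, 1.97, 1.19])]
fold 1 [(75, None), (60, [0.03, 0.43, 2.67, 2.83, 1.01, -1.56]), (45, [0.09, 0.19, 2.42, 2.52, 0.29, -1.14]), (30, [0.14, 0.16, 2.19, 0.32, 0.3, 1.1]), (0, [0.21, 0.34, 1.75, -0.0, 1.06, 1.45]), (-20, [0.23, 0.53, 1.48, -0.03, 1.48, 1.48]), (-30, [0.24, 0.63, 1.35, -0.05, 1.68, 1.49]), (-45, [0.25, 0.79, 1.18, -0.06, 1.95, 1.49])]
[ 0.398 -0.139  0.435]
wrist laser_meter [0.5562, -0.1231, 0.0451] 0.62
wrist meter_lens_end [0.5027, -0.1347, 0.0459] 0.72
wrist meter_base_end [0.5571, -0.1273, 0.0436] 0.6
wrist pocket_ridge [0.5065, -0.1359, 0.0459] 0.64
wrist foam_tray [0.5699, -0.0971, 0.0029] 0.84
wrist marker [0.5618, -0.0748, 0.0379] 0.88
foam_tray [ 555.3 -125.4] [105.6  46.3] 8.0 245 333 293 336
laser_meter [ 555.  -124.7] [106.8  46.2] 7.49 244 333 294 336
[ 0.477 -0.109  0.435]
wrist laser_meter [0.555, -0.1256, 0.0474] 0.59
wrist meter_lens_end [0.503, -0.136, 0.0428] 0.98
wrist meter_base_end [0.6121, -0.1205, 0.0422] 0.72
wrist foam_tray [0.57, -0.1006, 0.0005] 0.76
wrist marker [0.5619, -0.0778, 0.0374] 0.76
foam_tray [ 566.2 -100.4] [205.4 151.1] 7.95 132 319 245 392
laser_meter [ 554.7 -124.8] [107.5  46.2] 7.15 165 266 275 319
4.9583
```

View pics/c.png

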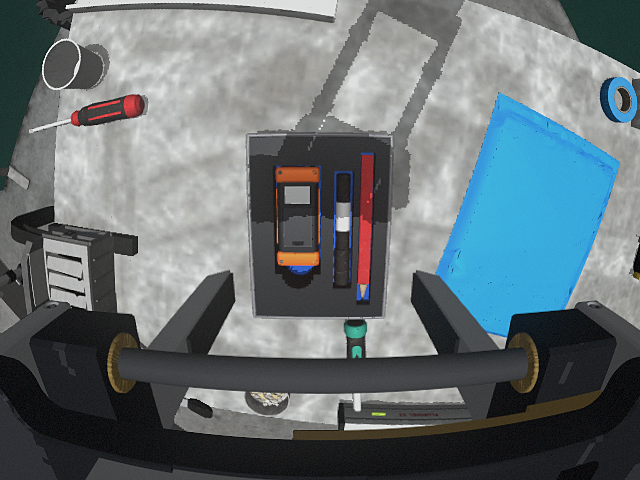

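The wrist view confirms the layout: meter at (298,215) px, thumb well at its +x end at (300,268). At z = 0.056 its outline measures 107 x 46 mm from both places, which matches. Centre is (0.555, -0.125), yaw about 7.7°, and the tray agrees. Now I'll tip the meter.

```bash
cat >> h.py <<'E'
PSI=0.134; C=np.array([.555,-.125]); U=np.array([np.cos(PSI),np.sin(PSI)])
E
python3 - <<'E'
from h import *
q=ori(PSI,0)[1]; gripper_to(0.0,20)
p=C+U*.0375
nl=r.nose_length; print("nose",nl)
r.move_to([*p,.10+nl],q)
print(r.move_l([*p,.062+nl],vel=.1))
for i in range(4):
    g=r.move_l([*p,.0445+nl],vel=.03,guard=6)
    print(g,telemetry.current_ee_pos()[2]-nl,np.round(telemetry.current_wrist_force(),1))
    if telemetry.current_ee_pos()[2]-nl<.048: break
r.hold(.3)
r.move_l([*p,.12+nl],vel=.15)
r.move_l([*(C-U*.03),.25],q,vel=.3)
im=vision.snapshot("wrist"); vision.snapshot("scene"); vision.snapshot("top")
see(["wrist","scene","top"],["laser_meter","meter_lens_end","meter_base_end"])
cv2.imwrite("pics/d.png",im[:,:,::-1]); print(telemetry.current_t())
def span(phi,pos,lo,hi):
    out=[]; 
    for d in range(hi,lo-1,-10):
        qq=ori(phi,np.radians(d))[1]; j=inverse_kinematics(tcp(pos,qq),qq); out.append(None if j is None else np.round(j,1).tolist())
    return out
for phi in (-.6,-.3,0,.7,1.0,1.3):
    print(phi,*span(phi,[.53,.18,.09],-50,50),sep="\n  ")
E
```

```text
nose 0.025
False
True 0.0462926667455739 [-0.2  1.   4.5]
wrist laser_meter [0.5622, -0.1247, 0.0459] 0.85
wrist meter_lens_end [0.514, -0.1343, 0.0655] 0.74
wrist meter_base_end [0.6126, -0.1191, 0.0199] 0.71
scene laser_meter [0.5601, -0.1219, 0.042] 0.89
scene meter_lens_end [0.5166, -0.1308, 0.0603] 0.67
scene meter_base_end [0.6081, -0.1144, 0.018] 0.56
top meter_lens_end [0.5173, -0.1338, 0.0676] 0.78
12.2167
-0.6
  None
  [0.6, 0.4, 2.1, -1.1, 0.8, -2.7]
  None
  None
  [0.3, 0.3, 1.8, -0.2, 0.9, 2.6]
  [0.2, 0.4, 1.7, -0.0, 1.0, 2.4]
  [0.1, 0.4, 1.7, 0.1, 1.2, 2.2]
  [0.1, 0.5, 1.6, 0.2, 1.4, 2.2]
  [0.0, 0.6, 1.5, 0.3, 1.5, 2.1]
  [-0.0, 0.7, 1.4, 0.4, 1.7, 2.1]
  [-0.1, 0.8, 1.4, 0.4, 1.8, 2.0]
-0.3
  None
  None
  None
  [0.3, 0.3, 2.0, -0.3, 0.7, 2.5]
  [0.3, 0.3, 1.9, -0.1, 0.8, 2.2]
  [0.2, 0.4, 1.7, -0.0, 1.0, 2.1]
  [0.2, 0.4, 1.6, 0.1, 1.2, 2.0]
  [0.1, 0.5, 1.5, 0.1, 1.4, 1.9]
  [0.1, 0.6, 1.4, 0.2, 1.6, 1.9]
  [0.1, 0.7, 1.3, 0.2, 1.8, 1.9]
  [0.0, 0.8, 1.2, 0.3, 1.9, 1.9]
0
  [0.4, 0.3, 2.4, 3.8, 0.5, -1.9]
  None
  [0.3, 0.2, 2.2, -0.5, 0.3, 2.3]
  [0.3, 0.2, 2.
[... 689 characters left out ...]
.1, 0.7, -0.5]
  [-0.1, 0.3, 2.1, 0.8, 0.7, -0.1]
  [0.0, 0.3, 2.0, 0.4, 0.8, 0.3]
  [0.1, 0.3, 1.9, 0.2, 0.9, 0.6]
  [0.2, 0.4, 1.7, -0.0, 1.0, 0.8]
  [0.3, 0.4, 1.6, -0.1, 1.2, 0.9]
  [0.3, 0.5, 1.5, -0.2, 1.4, 1.0]
  [0.4, 0.6, 1.4, -0.3, 1.6, 1.0]
  [0.4, 0.7, 1.3, -0.4, 1.7, 1.1]
  [0.5, 0.8, 1.2, -0.4, 1.9, 1.1]
1.3
  [-0.4, 0.4, 2.1, 1.1, 1.1, -0.9]
  [-0.3, 0.4, 2.0, 0.9, 1.0, -0.6]
  [-0.1, 0.3, 2.0, 0.7, 0.9, -0.3]
  [-0.0, 0.3, 1.9, 0.4, 0.9, -0.0]
  [0.1, 0.3, 1.8, 0.2, 0.9, 0.3]
  [0.2, 0.4, 1.7, -0.0, 1.0, 0.5]
  [0.3, 0.4, 1.7, -0.2, 1.2, 0.6]
  [0.4, 0.5, 1.6, -0.3, 1.3, 0.8]
  [0.5, 0.6, 1.5, -0.4, 1.4, 0.8]
  [0.5, 0.7, 1.4, -0.5, 1.6, 0.9]
  [0.6, 0.7, 1.4, -0.6, 1.7, 0.9]
```

View pics/d.png

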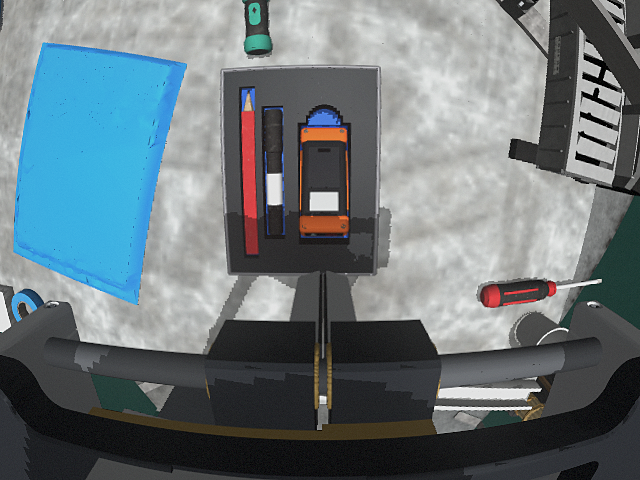

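It is tipped: the lens end's orange face at (325,225) px shows raised, and the marks give about 25° with the lens centre at z ≈ 0.065, as expected. Next I'll grip the lens end with the tool pitched 20° and lift straight up.

```bash
python3 - <<'E'
from h import *
a=np.radians(20); q=ori(PSI,a)[1]; s,z=-.038,.0796
g=lambda dz,ds=0: tcp([*(C+U*(s+ds)),z+dz],q)
gripper_to(.066)
r.move_to(g(.06,-.02),q); 
print(r.move_l(g(.012),vel=.15), r.move_l(g(0),vel=.04,guard=5), np.round(telemetry.current_ee_pos()-g(0),4))
gripper_to(.03,35); print("op",telemetry.current_opening(),telemetry.current_finger_force(),np.round(telemetry.current_wrist_force(),1))
print(r.move_l(g(.025),vel=.05,guard=12), np.round(telemetry.current_wrist_force(),1))
r.move_l(g(.16),vel=.15); r.hold(.2)
print("op",telemetry.current_opening(),np.round(telemetry.current_wrist_force(),1),np.round(telemetry.current_ee_pos(),4))
ims=[vision.snapshot(c) for c in("wrist","scene","top")]
see(["wrist","scene","top"],["laser_meter","meter_lens_end","meter_base_end"])
cv2.imwrite("pics/e.png",np.hstack([ims[1][60:400,200:600],ims[0][60:400,120:520]])[:,:,::-1]); print(telemetry.current_t())
E
```

```text
False False [-0.0002  0.     -0.0001]
op 0.04554324077023565 34.998425245285034 [-0.8 -1.3  0.9]
False [ 0.3 -0.2 -1.6]
op 0.04617642973199941 [-0.9  0.3 -1.5] [ 0.5149 -0.1301  0.2442]
wrist laser_meter [0.5613, -0.1249, 0.2065] 0.69
wrist meter_base_end [0.6133, -0.1178, 0.1788] 0.96
scene laser_meter [0.5618, -0.1221, 0.202] 0.68
scene meter_lens_end [0.5197, -0.1332, 0.2223] 0.59
scene meter_base_end [0.6062, -0.1156, 0.1743] 0.77
top laser_meter [0.5619, -0.1239, 0.1991] 0.85
top meter_lens_end [0.5181, -0.1312, 0.2268] 0.78
top meter_base_end [0.6082, -0.1178, 0.1796] 0.59
17.8583
```

View pics/e.png

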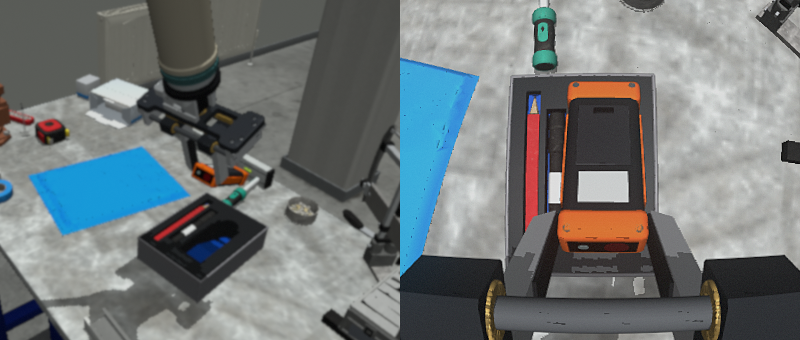

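The meter came out cleanly and is held without slip at 24–26°, clear of the foam in both views. Now I'll turn it lens-up and stand it on its base end on the folder.

```bash
cat >> h.py <<'E'
PHI=1.0; V=np.array([np.cos(PHI),np.sin(PHI)]); B=np.array([.525,.155])
E
python3 - <<'E'
from h import *
q=ori(PHI,np.radians(20-66))[1]
g=lambda dz: tcp([*(B+V*.0153),.1216+dz],q)
r.move_to(g(.06),q); r.hold(.1)
f0=telemetry.current_wrist_force()
r.move_l(g(.010),vel=.12)
print(r.move_l(g(-.006),vel=.02,guard=2.5), np.round(telemetry.current_ee_pos()-g(0),4), np.round(telemetry.current_wrist_force()-f0,1))
ims=[vision.snapshot(c) for c in("scene","top","wrist")]
see(["scene","top","wrist"],["laser_meter","meter_lens_end","meter_base_end"])
cv2.imwrite("pics/f.png",np.hstack([ims[0][120:420,180:560],ims[2][60:360,120:520]])[:,:,::-1]); print(telemetry.current_t())
E
```

```text
True [-0.0001 -0.0002 -0.    ] [1.8 0.1 5.5]
scene laser_meter [0.5246, 0.1568, 0.0659] 0.98
scene meter_lens_end [0.5246, 0.1523, 0.1185] 0.74
scene meter_base_end [0.5247, 0.1577, 0.0115] 0.75
top laser_meter [0.5233, 0.1526, 0.0617] 0.93
top meter_lens_end [0.5318, 0.1535, 0.1192] 0.58
top meter_base_end [0.5267, 0.1547, 0.0131] 0.95
wrist laser_meter [0.5267, 0.1532, 0.0702] 0.95
wrist meter_lens_end [0.5251, 0.1517, 0.119] 0.82
wrist meter_base_end [0.5272, 0.1541, 0.0101] 0.78
20.85
```

View pics/f.png

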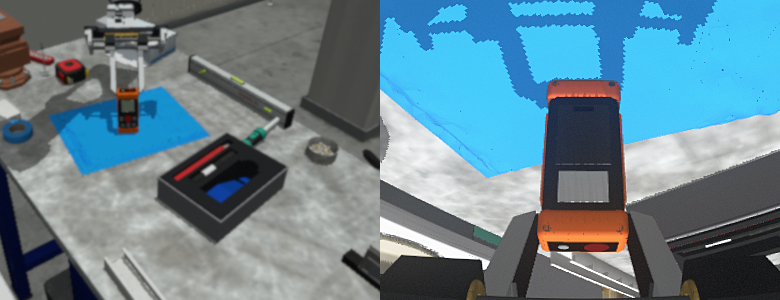

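It stands upright on its base on the folder, contact came exactly at the predicted height, and the display faces the robot. Now I'll release it and regrasp from the display side.

```bash
cat >> h.py <<'E'
B2=np.array([.5262,.1545]); G2=[*(B2-V*.009),.075]; A=50
F=np.array([.543,.182])
E
python3 - <<'E'
from h import *
q1=ori(PHI,np.radians(A))[1]; z1=zdir(q1); t=tcp(G2,q1)
pre=t-.07*z1; hi=pre+[0,0,.12]
for p in (t,pre,hi,t+[0,0,.06]): assert inverse_kinematics(p,q1) is not None,p
p0=telemetry.current_ee_pos(); z0=zdir(telemetry.current_tool_rot())
gripper_to(.062); r.hold(.2)
r.move_l(p0-.06*z0,vel=.12); r.move_l(p0-.06*z0+[0,0,.08],vel=.25)
vision.snapshot("scene"); vision.snapshot("top")
see(["scene","top"],["laser_meter","meter_lens_end","meter_base_end"])
r.move_to(hi,q1); r.move_l(pre,vel=.2)
im=vision.snapshot("wrist"); im2=vision.snapshot("scene")
see(["wrist"],["laser_meter","meter_lens_end","meter_base_end"])
cv2.imwrite("pics/g.png",np.hstack([im2[120:420,180:560],im[60:360,120:520]])[:,:,::-1]); print(telemetry.current_t())
E
```

```text
scene laser_meter [0.5232, 0.1534, 0.0645] 0.57
scene meter_lens_end [0.5256, 0.1522, 0.1181] 0.92
scene meter_base_end [0.5234, 0.1559, 0.0068] 0.97
top laser_meter [0.5287, 0.1558, 0.0619] 0.91
top meter_lens_end [0.528, 0.1542, 0.118] 0.96
top meter_base_end [0.5261, 0.1531, 0.0106] 0.86
wrist laser_meter [0.5247, 0.156, 0.067] 0.69
wrist meter_lens_end [0.5242, 0.1548, 0.1186] 0.77
wrist meter_base_end [0.5253, 0.1526, 0.01] 0.79
25.3333
```

View pics/g.png

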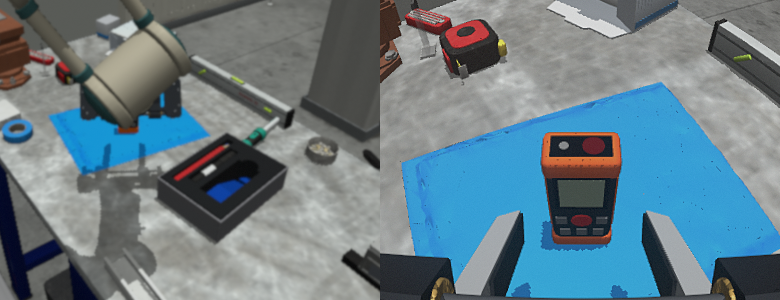

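The meter stands upright at (582,190) px in the composite, centred between the open fingers, with display and keys facing the gripper. Next: grip, lift, rotate 90° and lower it.

```bash
python3 - <<'E'
from h import *
qs=[ori(PHI,np.radians(A-d))[1] for d in (0,30,60,90)]
t=tcp(G2,qs[0]); up=np.array([*G2])+[0,0,.07]
end=np.array([*(F+V*.010),.034]); way=end+[0,0,.06]
for q,p in zip(qs,(up,up,up,way)): assert inverse_kinematics(tcp(p,q),q) is not None
r.move_l(t,vel=.08,guard=5) and print("touched")
gripper_to(.03,30); print("op",telemetry.current_opening(),telemetry.current_finger_force())
r.move_l(tcp(up,qs[0]),vel=.08)
for q,p in zip(qs[1:],(up,up,way)): r.move_l(tcp(p,q),q,vel=.06)
r.hold(.2); print("t",telemetry.current_t())
f0=telemetry.current_wrist_force()
r.move_l(tcp(end+[0,0,.01],qs[3]),vel=.1)
print(r.move_l(tcp(end-[0,0,.004],qs[3]),vel=.015,guard=2.5),np.round(telemetry.current_ee_pos()-tcp(end,qs[3]),4),np.round(telemetry.current_wrist_force()-f0,1))
ims=[vision.snapshot(c) for c in("scene","top","wrist")]
see(["scene","top","wrist"],["laser_meter","meter_lens_end","meter_base_end"])
cv2.imwrite("pics/i.png",np.hstack([ims[0][120:420,180:560],ims[2][100:400,120:520]])[:,:,::-1]); print(telemetry.current_t())
E
```

```text
op 0.04579797541713767 29.94234412908554
t 31.175
True [-0.     -0.      0.0004] [0.2 1.3 6.6]
scene laser_meter [0.5432, 0.1821, 0.0288] 0.93
scene meter_lens_end [0.5719, 0.2251, 0.0251] 0.98
scene meter_base_end [0.5115, 0.1399, 0.0256] 0.65
top laser_meter [0.5445, 0.1794, 0.0199] 0.88
top meter_lens_end [0.5753, 0.2243, 0.025] 0.69
top meter_base_end [0.5742, 0.2258, 0.0239] 0.72
wrist laser_meter [0.5425, 0.1819, 0.0273] 0.6
wrist meter_lens_end [0.5724, 0.2253, 0.0262] 0.79
wrist meter_base_end [0.5159, 0.1355, 0.0255] 0.59
33.0833
```

View pics/i.png

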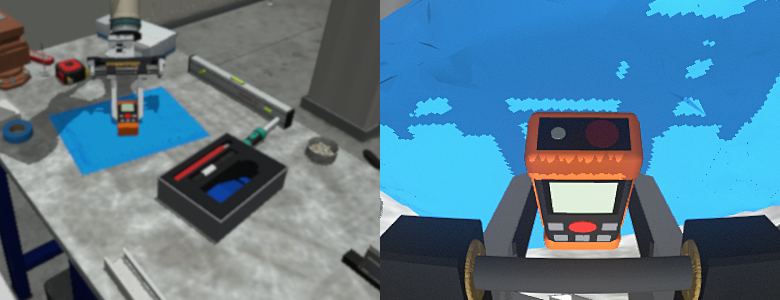

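The meter lies level on the folder with its display up (centre about (0.543, 0.181), both ends at z ≈ 0.025). Now I'll release, back off and check.

```bash
python3 - <<'E'
from h import *
p0=telemetry.current_ee_pos(); z0=zdir(telemetry.current_tool_rot())
gripper_to(.062); r.hold(.2)
r.move_l(p0-.05*z0,vel=.1); r.move_l(p0-.05*z0+[0,0,.15],vel=.25); r.hold(.3)
ims=[vision.snapshot(c) for c in("scene","top")]
see(["scene","top"],["laser_meter","meter_lens_end","meter_base_end","marker","tape_measure"])
cv2.imwrite("pics/j.png",np.hstack([ims[0][120:420,180:560],ims[1][120:420,120:520]])[:,:,::-1]); print(telemetry.current_t())
E
```

```text
scene laser_meter [0.5409, 0.1831, 0.0252] 0.68
scene meter_lens_end [0.5728, 0.2218, 0.0222] 0.55
scene marker [0.5628, -0.0756, 0.0411] 0.55
top laser_meter [0.5435, 0.1839, 0.0232] 0.68
top meter_lens_end [0.5757, 0.2257, 0.0253] 0.77
top meter_base_end [0.5167, 0.1384, 0.0282] 0.81
top marker [0.5605, -0.0723, 0.0399] 0.86
top tape_measure [0.5414, 0.1812, -0.0021] 0.61
36.075
```

View pics/j.png

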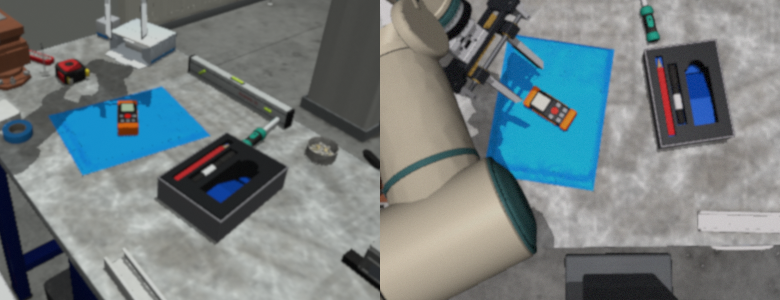

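The meter lies flat in the middle of the folder, display up, at (127,117) px in the scene view and (550,108) px in the top view. The gripper is clear and the marker, pencil and tape measure are in place.

```bash
python3 -c "
from plant import r
print(r.sign_off())"
```

```text
the job is handed in; nothing more can be done
None
```

The laser meter is out of the foam and lies flat on the job folder, display up; I handed the job in after about 36 s of robot time, and the sign-off returned no verdict.

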